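# Demould dental casts and dry the damp ones

## Task

Lift every plaster cast out of its rubber mould and judge by its weight whether it is dry or still damp, the damp ones being clearly the heavier: stand the damp casts in the drawer of the dryer and the dry ones in the steel tray, all of them the right way up on their bases. Finish with the drawer pushed fully home, and leave the bowl, bottle and spatula where they are.

Things in the scene. Friction and masses are not known exactly. Their poses are not given: they have to be found in the camera images.
- cast_a: white plaster jaw cast, may be absent; starts in a mould. Base 66 (x) x 72 (y) x 24 mm high, heel at +x. On it a U-shaped tooth row rises to 44 mm above the underside; its upright legs (x -10 to 28 mm) are 56 mm wide overall in y: grip there, across y, fingertips just above the base. Dry 0.22 to 0.24 kg, damp 0.33 to 0.35 kg, same look. Origin: centre of underside, z up when upright.
- cast_b: white plaster jaw cast, may be absent; starts in a mould. Base 66 (x) x 72 (y) x 24 mm high, heel at +x. On it a U-shaped tooth row rises to 44 mm above the underside; its upright legs (x -10 to 28 mm) are 56 mm wide overall in y: grip there, across y, fingertips just above the base. Dry 0.22 to 0.24 kg, damp 0.33 to 0.35 kg, same look. Origin: centre of underside, z up when upright.
- cast_c: white plaster jaw cast, may be absent; starts in a mould. Base 66 (x) x 72 (y) x 24 mm high, heel at +x. On it a U-shaped tooth row rises to 44 mm above the underside; its upright legs (x -10 to 28 mm) are 56 mm wide overall in y: grip there, across y, fingertips just above the base. Dry 0.22 to 0.24 kg, damp 0.33 to 0.35 kg, same look. Origin: centre of underside, z up when upright.
- cast_d: white plaster jaw cast, may be absent; starts in a mould. Base 66 (x) x 72 (y) x 24 mm high, heel at +x. On it a U-shaped tooth row rises to 44 mm above the underside; its upright legs (x -10 to 28 mm) are 56 mm wide overall in y: grip there, across y, fingertips just above the base. Dry 0.22 to 0.24 kg, damp 0.33 to 0.35 kg, same look. Origin: centre of underside, z up when upright.
- cast_e: white plaster jaw cast, may be absent; starts in a mould. Base 66 (x) x 72 (y) x 24 mm high, heel at +x. On it a U-shaped tooth row rises to 44 mm above the underside; its upright legs (x -10 to 28 mm) are 56 mm wide overall in y: grip there, across y, fingertips just above the base. Dry 0.22 to 0.24 kg, damp 0.33 to 0.35 kg, same look. Origin: centre of underside, z up when upright.
- mould_1: grey rubber mould, loose on the board, 90 (x) x 94 (y) mm, open on top, may be empty. Floor 6 mm thick, rim 24 mm high, cavity 2 mm larger all round than a cast's base, so the teeth and the top 6 mm of the base stand above the rim. Origin: centre of underside; axes as a cast sitting in it, whose origin is 6 mm higher.
- mould_2: grey rubber mould, loose on the board, 90 (x) x 94 (y) mm, open on top, may be empty. Floor 6 mm thick, rim 24 mm high, cavity 2 mm larger all round than a cast's base, so the teeth and the top 6 mm of the base stand above the rim. Origin: centre of underside; axes as a cast sitting in it, whose origin is 6 mm higher.
- mould_3: grey rubber mould, loose on the board, 90 (x) x 94 (y) mm, open on top, may be empty. Floor 6 mm thick, rim 24 mm high, cavity 2 mm larger all round than a cast's base, so the teeth and the top 6 mm of the base stand above the rim. Origin: centre of underside; axes as a cast sitting in it, whose origin is 6 mm higher.
- mould_4: grey rubber mould, loose on the board, 90 (x) x 94 (y) mm, open on top, may be empty. Floor 6 mm thick, rim 24 mm high, cavity 2 mm larger all round than a cast's base, so the teeth and the top 6 mm of the base stand above the rim. Origin: centre of underside; axes as a cast sitting in it, whose origin is 6 mm higher.
- mould_5: grey rubber mould, loose on the board, 90 (x) x 94 (y) mm, open on top, may be empty. Floor 6 mm thick, rim 24 mm high, cavity 2 mm larger all round than a cast's base, so the teeth and the top 6 mm of the base stand above the rim. Origin: centre of underside; axes as a cast sitting in it, whose origin is 6 mm higher.
- board: flat white moulding board, fixed, 310 (x) x 220 (y) x 8 mm, carrying the five moulds; left or right of the dryer. Origin: centre of the underside.
- tray: loose shallow steel tray, 300 (x) x 170 (y) x 18 mm high, walls and floor 3 mm; on the other side of the dryer from the board. Origin: centre of the underside.
- dryer: white bench-top model dryer, fixed: housing 260 (x) x 270 (y) x 132 mm high with a 55 mm wide grey control column on its -y side. Its front (x = -130 mm) looks towards the robot; the drawer opens along its -x. Origin: centre of the underside.
- drawer (a joint): how far the dryer's drawer is pulled out, m: 0 fully home against its stop, 0.17 fully open. It slides along the dryer's -x with about 1.5 N of friction, without a spring, and stays where it is left; it starts shut or up to 0.03 open.
- drawer_handle (a point): middle of the drawer's bar handle: round steel bar 10 mm thick, 110 mm long along the dryer's y, its axis 40 mm in front of the drawer's front panel and 38 mm below the dryer's top. The panel is 14 mm thick, 266 mm wide, from 72 mm below to 24 mm above the bar. Moves with the drawer.
- drawer_floor (a point): centre of the drawer's inner floor, 33 mm above the bench; moves with the drawer, axes as the dryer's. Inside 215 (x) x 234 (y) mm; side walls rise 29 mm, the front panel 85 mm above the floor. Shut, this point is 17.5 mm in front (-x) of the dryer's origin; only what is drawn out past the dryer's front face can be reached from above.
- bowl: bystander: green-grey rubber mixing bowl, 110 mm across, 55 mm high, standing on top of the dryer. Origin: centre of the underside.
- bottle: bystander: white plastic bottle with black cap, 60 mm across, 150 mm high, on the bench. Origin: centre of the underside.
- spatula: bystander: mixing spatula, 200 mm long, lying on the bench in front of the dryer.

How it is judged:
By the outcome, as a careful person would: the job done as asked, in the order asked, and still so for the second after the job is handed in, with the robot touching nothing.
Of cast_a, cast_b, cast_c, cast_d, cast_e only 4 to 5 are there at a start; the rules pass over those that are not, and their reading is None.
At some moment in a run one of tray, cast_a, cast_b, cast_c, cast_d, cast_e may be knocked a few centimetres aside while the robot is not near it.
Once in a run the grip may slacken for a moment while it holds something.
It also fails if it takes over 208 s, if anything falls off the work surface, if the arm or the gripper's body presses on something with over 40 N, if the wrist force passes 120 N, or if a joint passes its speed limit or range.

## Robot

A 6-joint arm with a two-finger parallel gripper is mounted at the origin on the work surface. World frame = base frame: x ahead of the robot, y to its left, z up, the work surface at z = 0. Lengths are in m, angles in rad, forces in N, time in s.
With the tool pointing down it reaches from about 0.25 to 0.775 m from the base axis. Payload 4 kg.
Tool frame: the origin (TCP) lies midway between the tips of the shut fingers; the grasp point (between the pads) lies 19 mm behind it (r.grasp_offset is the distance from the TCP to the grasp point, in m); z points along the fingers, y is the line along which they close (so a half turn about z gives the same grasp; the last joint's range is limited). The gripper opens to 85 mm and grips with 20 to 120 N. Pads are 22 mm wide; open, the fingers measure 114 mm over their backs; the gripper's body (76 mm by 85 mm) begins 54 mm behind the grasp point. The pads swing forward as they close: fully open they stand 13 mm farther back than shut.
Start: joints at [-1.229, 0.087, 1.371, -0, 1.684, -0.103], TCP at [0.237, -0.497, 0.197] pointing down, gripper open.
Joint ranges: [-3.1, 3.1], [-0.76, 2.03], [0.27, 2.55], [-1.08, 4.22], [0.17, 2.65], [-2.57, 2.57]. Speed limits (rad/s): [2.79, 2.79, 3.14, 3.14, 3.14, 3.14].

## Interface

Orientations are given as a rotation vector (axis times angle).
In Python, from cell import r, effector, planner, viewer, workorder, spotter gives the robot as it stands. Calls block until the motion is done:
- r.goto(position, orientation): joint-space move of the TCP to a pose.
- r.move_l(position, orientation=None, vel=0.15, until_force=None): straight line of the TCP; orientation=None keeps the orientation; vel is the mean speed in m/s. With until_force (N) it stops when the force on the tool has changed by that much, and returns True; else False.
- r.move_j(angles): joint-space move.
- effector.set_gripper(opening): opening from 0.0 (shut) to 1.0 (fully open); the grip force is fixed at half the most; returns when the fingers have stopped.
- r.hold(seconds).
- planner.inverse_kinematics(position, orientation): joint angles nearest the present ones, or None.
- r.get_state(): the state.
- viewer.snapshot(name): name is "scene" or "top"; returns the picture (400x640x3 uint8, red, green, blue); there is no depth.
- viewer.camera_info(name): a dict with "K" (3x3 intrinsics, pixels), "distortion" ([k1, k2, p1, p2, k3] as OpenCV has them; the pictures are not rectified), "eye" and "orientation" of the camera in the world. Camera axes: x right, y up, looking along -z (the intrinsics and any distortion apply to the point x, -y, -z); pixel columns grow to the right and rows downward; lengths in m; the calibration is good to about 2 mm. A picture is of the moment at which its call begins. camera_info takes no time and is no camera call.
A pose or a line that the arm cannot do raises r.MotionError and nothing moves.
- workorder.close_job(): hands the job in; it is judged then, once.
Trained networks look in the newest picture that a camera, given by its name, has taken for a name from the list of things; names that differ only in an ending like _2 or _b are one class to them, and where a whole thing is asked for, a point or a joint stands for the part that bears it (a point fixed in the world has none). Each returns a list of dicts, best first, with "conf" (0 to 1); they miss things now and then, are a little off and sometimes report something else, mostly with a low value. They report only what shows in the picture. A call takes as long as a camera call.
- spotter.find_in(camera, label): "position" ([x, y, z] in m, in world coordinates, good to about 4 mm: the middle of the surface that is visible of it).
The state is a dict: "time_s": time; "joint_positions": joint angles; "qd": joint speeds; "effort": joint torques, N m; "tcp_pos": TCP position; "orientation": TCP orientation; "wrist_force": force on the tool from outside, world axes, zero at the start; "ft_torque": the same for the moment, N m; "grip_width": opening from 0.0 (shut) to 1.0 (fully open); "finger_force": force on a finger pad.
Only numpy, scipy, OpenCV 4.12 (cv2) and the standard library are available. Lean on these libraries where they do the work, as an engineer would, in place of code of your own. Each camera call takes 0.05 s, during which the arm holds its last target. There are 200 camera calls.

## Working session

There is one attempt and no reset: what is moved stays moved. The work goes in short steps, each a Python script; the robot and the scene stay as the last script left them, time stands still between calls to the robot, and variables do not carry over. Pictures are saved under pics/ and viewed, at most 14 in all, crops included, and the job is handed in when it is done.

```bash
ls; mkdir -p pics
python3 - <<'E'
from cell import r, effector, planner, viewer, workorder, spotter
import cv2, numpy as np
for n in ("scene","top"):
    im=viewer.snapshot(n); cv2.imwrite(f"pics/{n}0.png",cv2.cvtColor(im,cv2.COLOR_RGB2BGR))
    c=viewer.camera_info(n); print(n,{k:np.round(v,4).tolist() for k,v in c.items()})
    for l in ("cast_a","mould_1","board","tray","dryer","drawer_handle","drawer_floor","bowl","bottle","spatula"):
        print(l,[(np.round(d["position"],3).tolist(),round(d["conf"],2)) for d in spotter.find_in(n,l)])
print(r.get_state(), r.grasp_offset)
E
```

```text
pics
scene {'K': [[409.3481, 0.0, 321.2842], [0.0, 409.3481, 192.0725], [0.0, 0.0, 1.0]], 'distortion': [-0.0594, 0.0, 0.0, 0.0, 0.0], 'eye': [0.9764, -0.5797, 0.9866], 'orientation': [0.6653, 0.1811, 0.5584]}
cast_a [([0.398, 0.37, 0.042], 0.85), ([0.491, 0.367, 0.044], 0.73), ([0.585, 0.313, 0.042], 0.72), ([0.327, -0.037, -0.001], 0.72), ([0.393, 0.258, 0.042], 0.61), ([0.498, 0.262, 0.042], 0.58)]
mould_1 [([0.607, 0.288, 0.03], 0.78), ([0.422, 0.231, 0.025], 0.74), ([0.519, 0.343, 0.031], 0.71), ([0.397, 0.26, 0.042], 0.54), ([0.422, 0.337, 0.027], 0.48)]
board [([0.555, 0.268, 0.009], 0.98)]
tray [([0.466, -0.311, 0.004], 0.68)]
dryer [([0.768, -0.08, 0.132], 0.94), ([0.399, 0.367, 0.039], 0.64)]
drawer_handle [([0.619, -0.003, 0.113], 0.55), ([0.423, 0.231, 0.026], 0.41)]
drawer_floor [([0.622, -0.002, 0.118], 0.84), ([0.425, 0.231, 0.027], 0.37)]
bowl [([0.789, -0.005, 0.164], 0.87)]
bottle [([0.727, -0.273, 0.1], 0.89)]
spatula [([0.325, -0.038, -0.0], 0.98)]
top {'K': [[504.0504, 0.0, 313.6382], [0.0, 504.0504, 197.0992], [0.0, 0.0, 1.0]], 'distortion': [-0.1073, 0.0, 0.0, 
[... 844 characters left out ...]
)]
{'time_s': 1.1, 'joint_positions': array([-1.22911287e+00,  8.71748786e-02,  1.37070635e+00, -2.13665766e-05,
        1.68361516e+00, -1.03098873e-01]), 'qd': array([-0.00034663,  0.00013849,  0.00045734, -0.00082093, -0.00087129,
        0.00127586]), 'effort': array([ 2.19442853e-03, -3.51734591e+01, -3.13468337e+01, -2.11872016e-04,
        4.84859484e-04, -7.85588298e-06]), 'tcp_pos': array([ 0.2366364 , -0.49650132,  0.1967514 ]), 'orientation': array([ 3.06412928e+00,  6.92892296e-01, -1.51157668e-05]), 'wrist_force': array([0.27093931, 0.93075548, 0.32634785]), 'ft_torque': array([-0.01180844, -0.00186359,  0.03205047]), 'finger_force': 0.0, 'grip_width': 0.9987126794516386} 0.0187
```

```bash
cd pics
python3 - <<'E'
import cv2
a=cv2.imread("scene0.png");b=cv2.imread("top0.png")
cv2.imwrite("s.png",cv2.resize(a,(800,500)));cv2.imwrite("t.png",cv2.resize(b,(800,500)))
E
```

```text
(no output)
```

View pics/s.png

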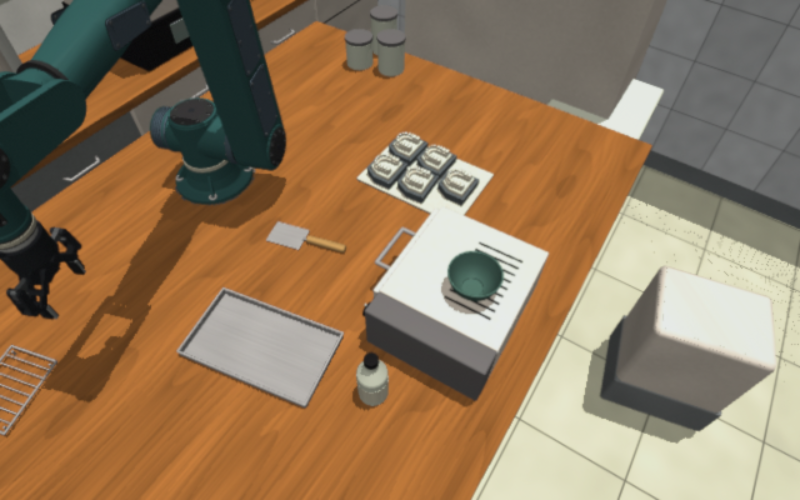

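View pics/t.png

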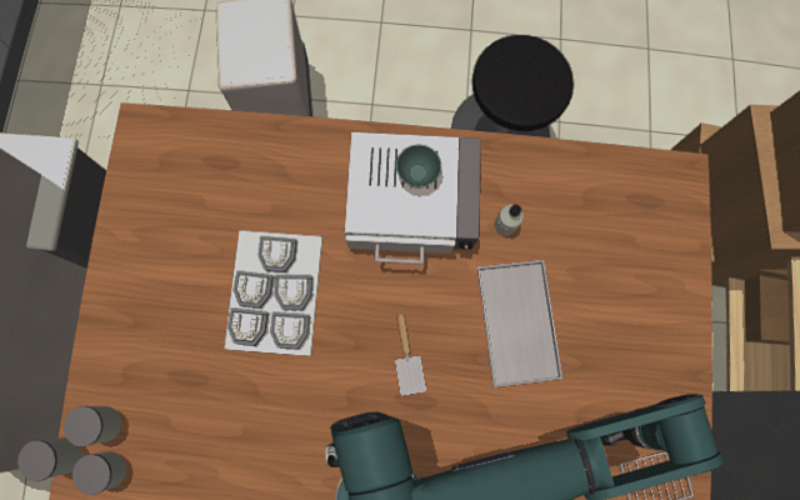

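The scene shows the five moulds on the board at the left (top view, 230–320 × 235–350), the tray at the right (480–560 × 262–386) and the drawer handle near (400, 260). Next I make metric warps to measure the yaws.

```bash
cat > h.py <<'E'
from cell import r, effector, planner, viewer, workorder, spotter
import cv2, numpy as np
from scipy.spatial.transform import Rotation as R
def cam(n):
    c=viewer.camera_info(n); W=R.from_rotvec(c["orientation"]).as_matrix()@np.diag([1,-1,-1.])
    return np.array(c["K"]),np.array(c["distortion"]),np.array(c["eye"]),W
def project(n,P):
    K,D,e,W=cam(n); Rc=W.T
    return cv2.projectPoints(np.asarray(P,float).reshape(-1,1,3),cv2.Rodrigues(Rc)[0],-Rc@e,K,D)[0].reshape(-1,2)
def ray(n,uv,z):
    K,D,e,W=cam(n); u=cv2.undistortPoints(np.asarray(uv,float).reshape(-1,1,2),K,D).reshape(-1,2)
    d=np.c_[u,np.ones(len(u))]@W.T
    return e+d*((z-e[2])/d[:,2])[:,None]
def warp(n,im,x0,x1,y0,y1,z,s):
    """metric view: up = +x, left = +y, s px/m"""
    h,w=int((x1-x0)*s),int((y1-y0)*s)
    X=x1-(np.arange(h)+.5)/s; Y=y1-(np.arange(w)+.5)/s
    P=np.stack(np.broadcast_arrays(X[:,None],Y[None,:],z),-1).reshape(-1,3)
    m=project(n,P).reshape(h,w,2).astype(np.float32)
    return cv2.remap(im,m[...,0],m[...,1],cv2.INTER_CUBIC)
E
python3 - <<'E'
from h import *
im=cv2.imread("pics/top0.png")
w=warp("top",im,.32,.66,.19,.45,.03,1600); cv2.imwrite("pics/w1.png",cv2.resize(w,None,fx=1,fy=1))
print(w.shape)
w=warp("top",im,.28,.94,-.42,.2,.132,800); cv2.imwrite("pics/w2.png",w);print(w.shape)
E
```

```text
(544, 416, 3)
(527, 496, 3)
```

View pics/w1.png

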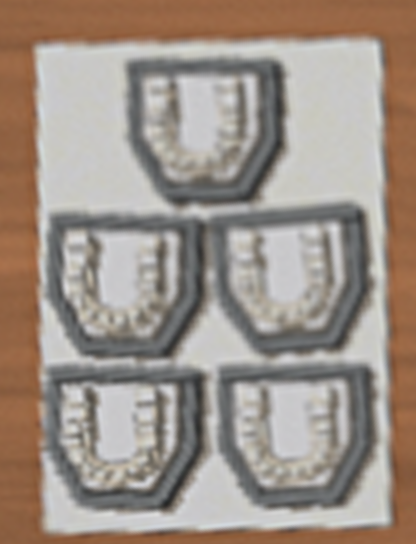

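View pics/w2.png

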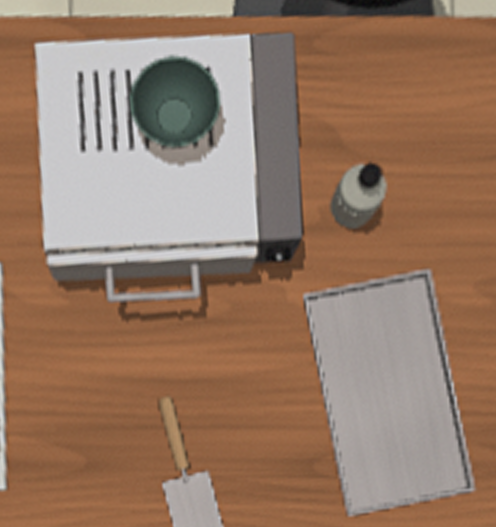

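All five moulds hold a cast, heels towards +x and yaws of about 0–4°. The dryer yaw is about 2.5° and the tray yaw about 12°. The handle bar is at about (154, 296) in the second warp. I'll refine these with a fit and compare them against the networks.

```bash
cat >> h.py <<'E'
from scipy.optimize import minimize
from scipy.ndimage import map_coordinates
def samp(n,g,P): 
    uv=project(n,P); return map_coordinates(g,[uv[:,1],uv[:,0]],order=1,mode="nearest")
def inpoly(poly,Q): 
    p=np.array(poly,np.float32); return np.array([cv2.pointPolygonTest(p,(float(a),float(b)),True) for a,b in Q])
gx,gy=np.meshgrid(np.arange(-.056,.057,.0015),np.arange(-.056,.057,.0015)); Q=np.c_[gx.ravel(),gy.ravel()]
def ringpoly(hx,hy,cx,cy): return [(hx,-hy),(hx,hy),(-hx+cx,hy),(-hx,hy-cy),(-hx,-hy+cy),(-hx+cx,-hy)]
def fit_mould(n,g,x,y):
    o=inpoly(ringpoly(.045,.047,.04,.024),Q); i=inpoly(ringpoly(.035,.038,.03,.017),Q)
    ring=(o>0)&(i<0); out=(o<-.0005)&(o>-.007); ins=(i>0)&(i<.006)
    def cost(p):
        c,s=np.cos(p[2]*.01),np.sin(p[2]*.01)
        P=np.c_[p[0]*.001+Q@[c,-s],p[1]*.001+Q@[s,c],np.full(len(Q),.032)]
        v=samp(n,g,P); return v[ring].mean()-.5*v[out].mean()-.5*v[ins].mean()
    best=min((minimize(cost,[x*1e3,y*1e3,a],method="Nelder-Mead",options=dict(initial_simplex=np.array([[x*1e3,y*1e3,a]]*4)+np.vstack([np.zeros(3),np.diag([5,5,4])]))) for a in(0,5)),key=lambda q:q.fun)
    return best.x[0]*.001,best.x[1]*.001,best.x[2]*.01,best.fun
E
python3 - <<'E'
from h import *
for n in("top","scene"):
    g=cv2.imread(f"pics/{n}0.png",0).astype(float)
    for x,y in((.58,.32),(.485,.37),(.485,.265),(.388,.37),(.388,.265)): print(n,np.round(fit_mould(n,g,x,y),4))
def w2(n,col,row,z): 
    P=[(.94-row/800,.2-col/800,.132)]; return ray(n,project(n,P),z)[0].round(4)
print("handle",w2("top",110,298,.097),w2("top",200,293.5,.097))
for c in((305,298),(430,271),(472,490),(350,515)): print("tray",w2("top",*c,.018))
for c in((36,45),(252,36),(293,34),(300,240),(47,249),(257,244)): print("dryer",w2("top",*c,.132))
print("spat",w2("top",165,400,.0))
E
```

```text
top [ 5.77100e-01  3.20200e-01  2.13000e-02 -5.06709e+01]
top [ 4.80300e-01  3.71300e-01 -3.35000e-02 -4.44673e+01]
top [  0.4838   0.2656   0.0996 -46.7961]
top [ 3.84300e-01  3.69300e-01 -8.10000e-03 -4.44467e+01]
top [ 3.86200e-01  2.63800e-01  2.62000e-02 -5.15243e+01]
scene [  0.5841   0.3259   0.1197 -23.4301]
scene [  0.4927   0.3605   0.0553 -25.045 ]
scene [  0.4877   0.2553  -0.1798 -28.1898]Traceback (most recent call last):
  File "<stdin>", line 4, in <module>
  File "h.py", line 36, in fit_mould
    best=min((minimize(cost,[x*1e3,y*1e3,a],method="Nelder-Mead",options=dict(initial_simplex=np.array([[x*1e3,y*1e3,a]]*4)+np.vstack([np.zeros(3),np.diag([5,5,4])]))) for a in(0,5)),key=lambda q:q.fun)
  File "h.py", line 36, in <genexpr>
    best=min((minimize(cost,[x*1e3,y*1e3,a],method="Nelder-Mead",options=dict(initial_simplex=np.array([[x*1e3,y*1e3,a]]*4)+np.vstack([np.zeros(3),np.diag([5,5,4])]))) for a in(0,5)),key=lambda q:q.fun)
              ~~~~~~~~^^^^^^^^^^^^^^^^^^^^^^^^^^^^^^^^^^^^^^^^^^^^^^^^^^^^^^^^^^^^^^^^^^^^^^^^^^^^^^^^^^^^^^^^^^^^^^^^^^^^^^^^^^^^^^^^^^^^^^^^^^^^^^^^^^^^^^^^^^^^^^^^^
    res = _minimize_neldermead(fun, x0, args, callback, bounds=bounds,
                               **options)
    fxr = func(xr)
    fx = function(np.copy(x), *(wrapper_args + args))
  File "h.py", line 35, in cost
    v=samp(n,g,P); return v[ring].mean()-.5*v[out].mean()-.5*v[ins].mean()
  File "h.py", line 24, in samp
    uv=project(n,P); return map_coordinates(g,[uv[:,1],uv[:,0]],order=1,mode="nearest")
  File "h.py", line 8, in project
    K,D,e,W=cam(n); Rc=W.T
            ~~~^^^
  File "h.py", line 5, in cam
    c=viewer.camera_info(n); W=R.from_rotvec(c["orientation"]).as_matrix()@np.diag([1,-1,-1.])
ValueError: time passes only in moves, steps and waits
```

```bash
sed -i 's/^def cam(n):/import functools\n@functools.cache\ndef cam(n):/' h.py
python3 - <<'E'
from h import *
def w2(n,col,row,z): 
    P=[(.94-row/800,.2-col/800,.132)]; return ray(n,project(n,P),z)[0].round(4)
print("handle",w2("top",110,298,.097),w2("top",200,293.5,.097))
for c in((305,298),(430,271),(472,490),(350,515)): print("tray",w2("top",*c,.018))
for c in((36,45),(252,36),(293,34),(300,240),(47,249),(257,244)): print("dryer",w2("top",*c,.132))
print("spat",w2("top",165,400,.0))
print(r.get_state()["time_s"])
E
```

```text
handle [0.5745 0.0639 0.097 ] [ 0.5802 -0.0513  0.097 ]
tray [ 0.5902 -0.1956  0.018 ]
tray [ 0.6266 -0.3639  0.018 ]
tray [ 0.3316 -0.4205  0.018 ]
tray [ 0.2979 -0.2562  0.018 ]
dryer [0.8837 0.155  0.132 ]
dryer [ 0.895 -0.115  0.132]
dryer [ 0.8975 -0.1662  0.132 ]
dryer [ 0.64  -0.175  0.132]
dryer [0.6288 0.1413 0.132 ]
dryer [ 0.635  -0.1212  0.132 ]
spat [ 0.4548 -0.0071  0.    ]
1.1
```

```bash
cat >> h.py <<'E'
def down(a):
    "tool down, fingers closing along world angle a (mod pi); the half turn that suits joint 6"
    return [R.from_matrix(np.c_[np.cross([np.cos(b),np.sin(b),0],[0,0,-1]),[np.cos(b),np.sin(b),0],[0,0,-1]]).as_rotvec() for b in(a,a+np.pi)]
def ori(p,a):
    c=[(abs(q[5]),k) for k,o in enumerate(down(a)) if (q:=planner.inverse_kinematics(p,o)) is not None]
    return down(a)[min(c)[1]]
def S(): return r.get_state()
def tell(*m): s=S(); print(*m,"t",round(s["time_s"],1),"tcp",s["tcp_pos"].round(4),"w",round(s["grip_width"],3),"ff",round(s["finger_force"],1),"F",s["wrist_force"].round(2))
E
python3 - <<'E'
from h import *
yaw=.047; u=np.array([np.cos(yaw),np.sin(yaw),0]); H=np.array([.5775,.0063,0])
o=ori(H+[0,0,.1],yaw); print(planner.inverse_kinematics(H+[0,0,.1],o))
effector.set_gripper(.45); tell("set")
r.goto(H+[0,0,.2],o); tell("above")
print(r.move_l(H+[0,0,.076],vel=.12,until_force=10)); tell("down")
E
```

```text
[-8.72517293e-02  1.85840486e-01  1.45303986e+00 -4.44089210e-16
  1.50271231e+00 -1.34251729e-01]
set t 1.6 tcp [ 0.2367 -0.4965  0.1968] w 0.45 ff 0.0 F [0.72 0.64 0.01]
above t 3.8 tcp [0.5775 0.0052 0.2   ] w 0.451 ff 0.0 F [-0.2   0.5   1.14]
False
down t 5.0 tcp [0.5783 0.0062 0.0772] w 0.45 ff 0.0 F [-0.07 -0.6   0.04]
```

Run:
```python
from h import *
yaw=.047; u=np.array([np.cos(yaw),np.sin(yaw),0])
effector.set_gripper(0); tell("grip")
p=S()["tcp_pos"]
print(r.move_l(p-.178*u,vel=.1,until_force=15)); tell("pulled")
r.hold(.3); tell()
effector.set_gripper(.45); tell("rel")
q=S()["tcp_pos"]; r.move_l([q[0],q[1],.2],vel=.25); tell("up")
r.goto([.40,.265,.25],ori([.40,.265,.2],1.6)); effector.set_gripper(1.0)
im=viewer.snapshot("top"); cv2.imwrite("pics/top1.png",cv2.cvtColor(im,cv2.COLOR_RGB2BGR)); tell()
w=warp("top",cv2.cvtColor(im,cv2.COLOR_RGB2BGR),.28,.80,-.42,.2,.062,950); cv2.imwrite("pics/w3.png",w);print(w.shape)
```

```text
grip t 5.4 tcp [0.5776 0.0063 0.0762] w -0.001 ff 0.0 F [0.31 0.03 0.06]
False
pulled t 7.4 tcp [ 0.4001 -0.0021  0.0762] w -0.0 ff 0.0 F [ 0.24 -0.15 -0.04]
t 7.7 tcp [ 0.3999 -0.0021  0.0761] w -0.002 ff 0.0 F [ 0.02 -0.28 -0.59]
rel t 8.1 tcp [ 0.3998 -0.0021  0.0762] w 0.45 ff 0.0 F [ 0.33  0.18 -0.05]
up t 8.8 tcp [ 0.3993 -0.002   0.1988] w 0.45 ff 0.0 F [ 0.07 -0.11 -0.32]
t 10.4 tcp [0.4001 0.2649 0.2501] w 1.0 ff 0.0 F [-0.85  0.27  0.41]
(494, 589, 3)
```

View pics/w3.png

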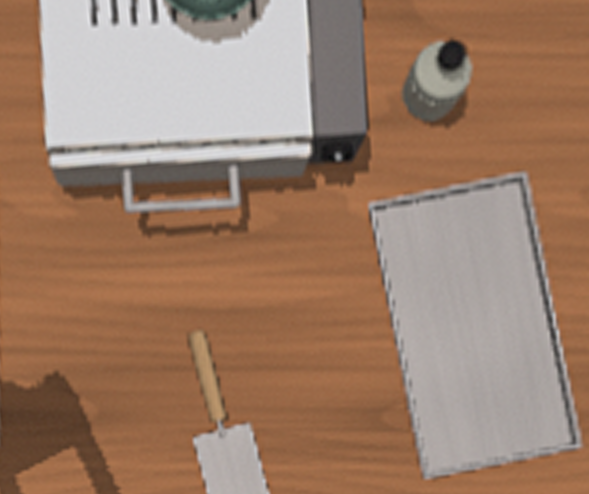

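The grip closed on nothing and the drawer has not moved: the bar is still at (125–240, 207) in the warp. I'll triangulate the bar using the scene camera.

Run:
```python
from h import *
a=cv2.imread("pics/scene0.png")[160:300,270:450]; b=cv2.imread("pics/top1.png")[170:230,270:390]
a=cv2.resize(a,None,fx=4,fy=4,interpolation=cv2.INTER_CUBIC)
cv2.imwrite("pics/c1.png",a)
print(project("scene",[[.5745,.0639,.094],[.5802,-.0513,.094],[.5745,.0639,.0],[.5802,-.0513,.0],[.6288,.1413,.132],[.635,-.1212,.132]]).round(1)-[270,160])
print("t",project("top",[[.5745,.0639,.097],[.5802,-.0513,.097]]))
```

```text
[[51.1 22.1]
 [29.6 50. ]
 [50.6 42.1]
 [30.5 69.3]
 [82.   4.3]
 [31.2 69.4]]
t [[300.66249683 207.37194443]
 [338.45436316 208.94965203]]
```

View pics/c1.png

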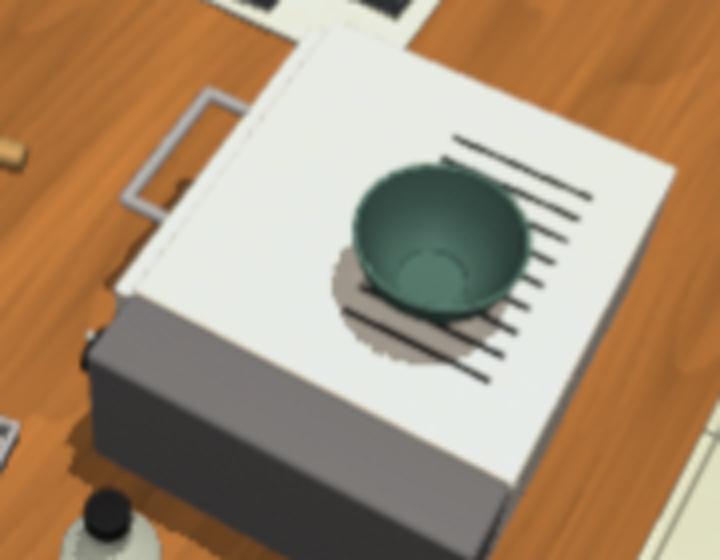

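The bar matches its predicted position, so I'll go back and look at the gripper there before closing it.

```bash
python3 - <<'E'
from h import *
yaw=.047; H=np.array([.5775,.0063,0])
o=ori(H+[0,0,.1],yaw); effector.set_gripper(.45)
r.goto(H+[0,0,.2],o); r.move_l(H+[0,0,.076],vel=.12,until_force=10); tell("down")
a=cv2.cvtColor(viewer.snapshot("scene"),cv2.COLOR_RGB2BGR); b=cv2.cvtColor(viewer.snapshot("top"),cv2.COLOR_RGB2BGR)
a=cv2.resize(a[110:250,240:400],None,fx=3.5,fy=3.5,interpolation=cv2.INTER_CUBIC)
print(project("scene",[H+[0,0,.076],H+[.042,0,.076],H+[0,0,.095]])-[240,110])
cv2.imwrite("pics/c2.png",a)
effector.set_gripper(0); tell()
a=cv2.cvtColor(viewer.snapshot("scene"),cv2.COLOR_RGB2BGR);a=cv2.resize(a[110:250,240:400],None,fx=3.5,fy=3.5,interpolation=cv2.INTER_CUBIC);cv2.imwrite("pics/c3.png",a)
E
python3 -c "
import cv2,numpy as np
a=cv2.imread('pics/c2.png')[:,:400];b=cv2.imread('pics/c3.png')[:,:400];cv2.imwrite('pics/c23.png',np.hstack([a,b]))"
```

```text
down t 13.3 tcp [0.5783 0.0063 0.0772] w 0.449 ff 0.0 F [ 0.3  -0.22 -1.42]
[[70.7143961  89.62994684]
 [83.23849539 96.23385396]
 [70.68411085 85.43388602]]
t 13.9 tcp [0.5775 0.0063 0.076 ] w -0.001 ff 0.0 F [ 0.11 -0.15  0.49]
```

View pics/c23.png

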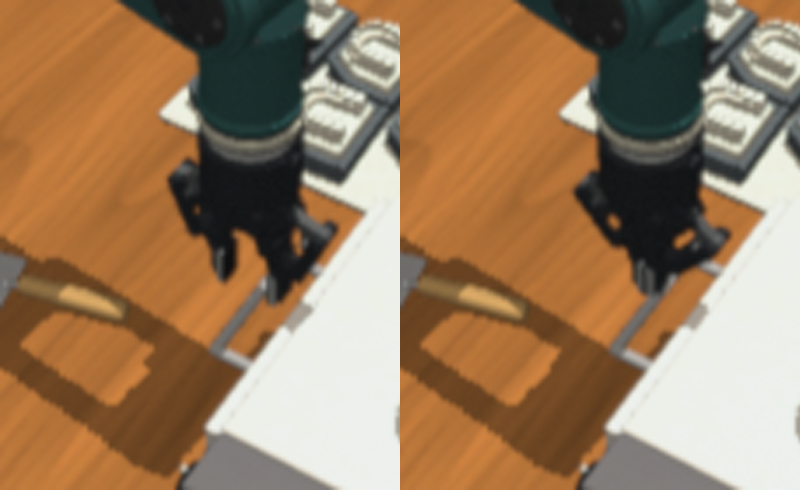

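The shut fingertips appear around (250, 288) in the right half, while the reported TCP should project to (247, 313). So the tips look about 25 mm higher than reported. A gentle touch will measure it.

Run:
```python
from h import *
p=S()["tcp_pos"]; print(r.move_l([p[0],p[1],.045],vel=.03,until_force=6)); tell("touch")
a=cv2.cvtColor(viewer.snapshot("scene"),cv2.COLOR_RGB2BGR);a=cv2.resize(a[110:250,240:400],None,fx=3.5,fy=3.5,interpolation=cv2.INTER_CUBIC)[:,:400]
b=cv2.cvtColor(viewer.snapshot("top"),cv2.COLOR_RGB2BGR);b=cv2.resize(b[150:290,230:345],None,fx=3.5,fy=3.5,interpolation=cv2.INTER_CUBIC)[:490,:400]
print((project("top",[p])-[230,150])*3.5)
cv2.imwrite("pics/c4.png",np.hstack([a,b]))
```

```text
True
touch t 14.5 tcp [0.5782 0.0063 0.0643] w -0.005 ff 2.4 F [ 0.5  -0.37  4.71]
[[313.08791573 208.09704042]]
```

View pics/c4.png

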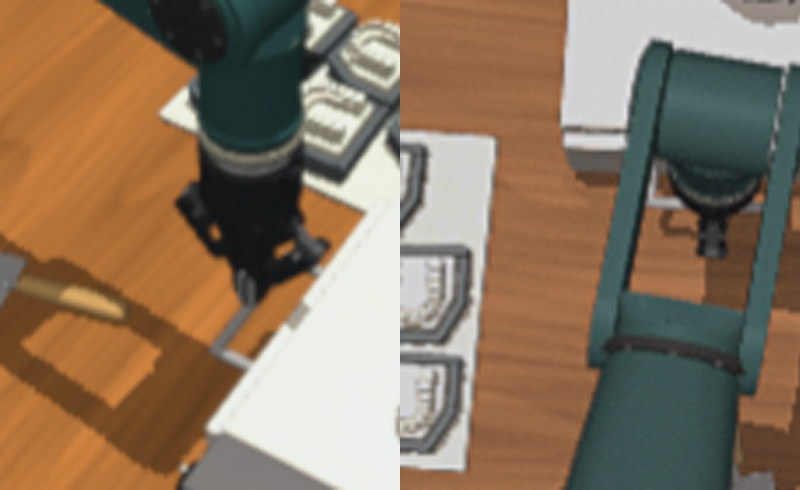

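Touch came at a reported z of 0.064, but the bar's top is at 0.099. I'll check the offset on the bare bench.

Run:
```python
from h import *
p=S()["tcp_pos"]; r.move_l([p[0],p[1],.18],vel=.3)
P=np.array([.45,.12,0]); r.goto(P+[0,0,.08],ori(P+[0,0,.1],.047))
print(r.move_l(P+[0,0,-.03],vel=.04,until_force=6)); tell("bench")
a=cv2.cvtColor(viewer.snapshot("scene"),cv2.COLOR_RGB2BGR);cv2.imwrite("pics/b.png",a)
P=S()["tcp_pos"];print((project("scene",[P,P+[0,0,.035]])))
r.move_l(P+[0,0,.15],vel=.3)
```

```text
False
bench t 18.8 tcp [ 0.4501  0.12   -0.0299] w -0.001 ff 0.0 F [ 0.03 -0.23  0.24]
[[297.93364065 179.64254455]
 [297.62231595 172.52014088]]
```

Run:
```python
from h import *
P=S()["tcp_pos"].copy(); P[2]=-.02; r.move_l(P,vel=.3)
print(r.move_l([P[0],P[1],-.055],vel=.03,until_force=6)); tell("bench")
r.hold(.2); tell()
a=cv2.cvtColor(viewer.snapshot("scene"),cv2.COLOR_RGB2BGR);P=S()["tcp_pos"];t=P.copy();t[2]=0
b=cv2.cvtColor(viewer.snapshot("top"),cv2.COLOR_RGB2BGR)
r.move_l(P+[0,0,.16],vel=.3)
uv=project("scene",[t])[0];print(uv)
k=cv2.resize(a[130:220,250:350],None,fx=6,fy=6,interpolation=cv2.INTER_CUBIC)
cv2.drawMarker(k,tuple(int(v) for v in ((uv-[250,130]+.5)*6)),(0,0,255),cv2.MARKER_CROSS,20,1)
cv2.imwrite("pics/b1.png",k)
```

```text
True
bench t 20.8 tcp [ 0.4504  0.1201 -0.0345] w 0.001 ff 2.8 F [-0.3  -0.45  5.36]
t 21.0 tcp [ 0.4504  0.1201 -0.0345] w 0.001 ff 2.6 F [ 0.08 -0.39  5.4 ]
[297.75919098 173.6160533 ]
```

View pics/b1.png

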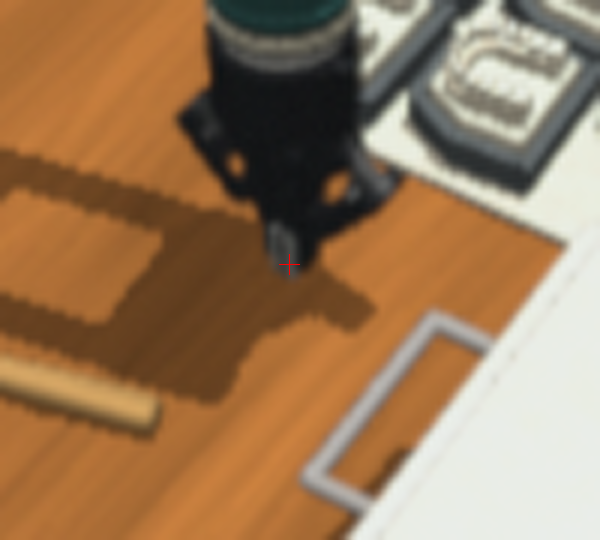

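The fingertip at (288, 268) matches the marker horizontally. The reported TCP is therefore 34.5 mm too low along the tool, in z only, and the bar touch agrees. I'll correct every z by that amount and pull the drawer.

```bash
cat >> h.py <<'E'
OFF=.0345   # measured: true fingertip z = reported + OFF (tool down)
def tip(x,y,z): return np.array([x,y,z-OFF])
YAW=.047; U=np.array([np.cos(YAW),np.sin(YAW),0]); V=np.array([-np.sin(YAW),np.cos(YAW),0])
E
python3 - <<'E'
from h import *
h=(.5778,.0063)
effector.set_gripper(.45); o=ori(tip(*h,.1),YAW)
r.goto(tip(*h,.17),o); print(r.move_l(tip(*h,.077),vel=.12,until_force=8)); tell("down")
effector.set_gripper(0); tell("grip"); g0=S()["tcp_pos"].copy()
print(r.move_l(g0-.175*U,vel=.1,until_force=15)); r.hold(.2); tell("pulled")
effector.set_gripper(.45); tell("rel")
g1=S()["tcp_pos"]; r.move_l([g1[0],g1[1],.15],vel=.3)
effector.set_gripper(1.0)
r.goto([.39,.265,.2],ori([.39,.265,.2],1.6)); tell()
b=cv2.cvtColor(viewer.snapshot("top"),cv2.COLOR_RGB2BGR);cv2.imwrite("pics/top2.png",b)
cv2.imwrite("pics/w4.png",warp("top",b,.28,.72,-.2,.45,.062,1000))
E
```

```text
False
down t 23.9 tcp [0.5785 0.0064 0.0436] w 0.45 ff 0.0 F [-0.49  0.76 -0.11]
grip t 24.2 tcp [0.5787 0.0062 0.0438] w 0.093 ff 58.6 F [-0.43  0.14  4.08]
True
pulled t 26.0 tcp [ 0.4111 -0.0006  0.0438] w 0.09 ff 59.8 F [ 0.98 -1.84 -0.21]
rel t 26.4 tcp [4.118e-01 2.000e-04 4.430e-02] w 0.448 ff 0.0 F [-0.6   0.67  0.02]
t 28.5 tcp [0.3901 0.2644 0.1997] w 0.998 ff 0.0 F [ 0.52 -0.78 -0.7 ]
```

View pics/w4.png

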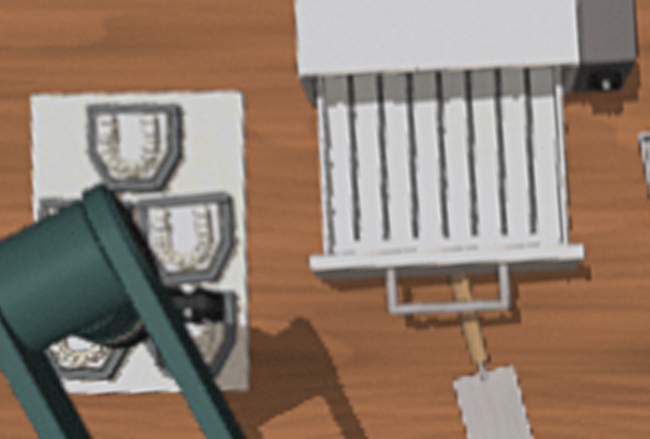

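The drawer is fully open: its bar is at x = 0.4115 and the interior spans columns 327–565 of the warp, which matches the expected geometry. Now I'll pick the first cast and weigh it.

```bash
cat >> h.py <<'E'
HND=np.array([.4115,.0000,0]); TR=(.4616,-.3091,.208)
DR=[(93,57),(93,-57),(166,57),(166,-57)]                       # mm from the open bar, dryer axes
TS=[(95,-40),(0,40),(-95,-40),(95,40),(-95,40)]                # mm, tray axes
GX=.005
def fz(n=25):
    v=[]
    for _ in range(n): r.hold(.02); v.append(S()["wrist_force"][2])
    return np.mean(v)
def pick(x,y,yaw,zu=.014):
    "grip a cast whose underside centre is (x,y,zu); returns weight in N (downward force change)"
    gx,gy=x+GX*np.cos(yaw),y+GX*np.sin(yaw); o=ori(tip(gx,gy,.1),yaw+np.pi/2)
    effector.set_gripper(1.0); r.goto(tip(gx,gy,.14),o); r.hold(.2); f0=fz()
    if r.move_l(tip(gx,gy,zu+.025),vel=.12,until_force=8): tell("TOUCHED going down")
    effector.set_gripper(0); tell("gripped")
    r.move_l(tip(gx,gy,zu+.055),vel=.06); r.move_l(tip(gx,gy,.17),vel=.2); r.hold(.2)
    w=f0-fz(); tell("lifted, weight N",round(w,2)); return w
def place(x,y,yaw,zs,via=None):
    gx,gy=x+GX*np.cos(yaw),y+GX*np.sin(yaw); o=ori(tip(gx,gy,.1),yaw+np.pi/2)
    if via is not None: r.goto(tip(*via),ori(tip(*via),1.6))
    r.goto(tip(gx,gy,.17),o); r.hold(.1); tell("above slot",round(fz(8),2))
    if S()["grip_width"]<.6: raise SystemExit("LOST IT")
    r.move_l(tip(gx,gy,zs+.035),vel=.15); t=r.move_l(tip(gx,gy,zs+.021),vel=.03,until_force=4); tell("down",t)
    effector.set_gripper(.88); p=S()["tcp_pos"]; r.move_l([p[0],p[1],p[2]+.05],vel=.12); r.move_l(tip(p[0],p[1],.17),vel=.3)
def drawer_slot(i): u,v=DR[i]; p=HND+U*u/1e3+V*v/1e3; return p[0],p[1],YAW,.033
def tray_slot(i,T=TR): u,v=np.array(TS[i])/1e3; c,s=np.cos(T[2]),np.sin(T[2]); return T[0]+c*u-s*v,T[1]+s*u+c*v,T[2],.003
E
python3 - <<'E'
from h import *
for s in [drawer_slot(i) for i in range(4)]+[tray_slot(i) for i in range(5)]: print(np.round(s,3),planner.inverse_kinematics(tip(s[0],s[1],s[3]+.021),ori(tip(s[0],s[1],.1),s[2]+1.57)) is not None)
w=pick(.386,.2645,.03)
E
```

```text
[0.502 0.061 0.047 0.033] True
[ 0.507 -0.053  0.047  0.033] True
[0.575 0.065 0.047 0.033] True
[ 0.58  -0.049  0.047  0.033] True
[ 0.563 -0.329  0.208  0.003] True
[ 0.453 -0.27   0.208  0.003] True
[ 0.377 -0.368  0.208  0.003] True
[ 0.546 -0.25   0.208  0.003] True
[ 0.36  -0.29   0.208  0.003] True
gripped t 31.2 tcp [0.392  0.2651 0.0058] w 0.638 ff 66.4 F [ 0.66 -0.19  4.89]
lifted, weight N 2.18 t 33.1 tcp [0.391  0.2647 0.1355] w 0.641 ff 41.1 F [-0.65  1.17 -2.11]
```

Weight 2.18 N, so this cast is dry: into the tray.

Run:
```python
from h import *
viewer.snapshot("top"); print([(np.round(d["position"],3),round(d["conf"],2)) for d in spotter.find_in("top","tray")])
place(*tray_slot(0),via=(.42,0,.18)); tell("placed")
b=cv2.cvtColor(viewer.snapshot("top"),cv2.COLOR_RGB2BGR);cv2.imwrite("pics/top3.png",b); g=cv2.cvtColor(b,cv2.COLOR_BGR2GRAY).astype(float)
for x,y in((.577,.320),(.480,.371),(.484,.2656),(.384,.369)): print(np.round(fit_mould("top",g,x,y),4))
print("casts",[(np.round(d["position"],3).tolist(),round(d["conf"],2)) for d in spotter.find_in("top","cast_a")])
print([(np.round(d["position"],3),round(d["conf"],2)) for d in spotter.find_in("top","tray")])
```

```text
[(array([ 0.46 , -0.318,  0.004]), 0.95)]
above slot -2.24 t 37.0 tcp [ 0.568  -0.3264  0.1363] w 0.635 ff 70.1 F [ 0.19 -0.5  -2.51]
down True t 38.4 tcp [ 0.5688 -0.3282 -0.0051] w 0.639 ff 70.8 F [0.61 0.45 4.72]
placed t 39.8 tcp [ 0.5675 -0.3274  0.1364] w 0.883 ff 0.0 F [-0.49 -0.16 -1.28]
[ 5.77100e-01  3.20200e-01  2.14000e-02 -5.24679e+01]
[ 4.80400e-01  3.71500e-01 -3.74000e-02 -4.60747e+01]
[  0.4838   0.2656   0.0995 -48.8228]
[ 3.84300e-01  3.69300e-01 -7.90000e-03 -4.61294e+01]
casts [([0.484, 0.369, 0.039], 0.95), ([0.486, 0.265, 0.039], 0.91), ([0.56, -0.342, 0.03], 0.7), ([0.392, 0.367, 0.037], 0.68), ([0.667, -0.003, 0.128], 0.15)]
[(array([ 0.444, -0.352,  0.003]), 0.67)]
```

Run:
```python
from h import *
w=pick(.484,.266,.075)
b=cv2.cvtColor(viewer.snapshot("top"),cv2.COLOR_RGB2BGR);cv2.imwrite("pics/top4.png",b)
print([(np.round(d["position"],3),round(d["conf"],2)) for d in spotter.find_in("top","tray")])
print("casts",[(np.round(d["position"],3).tolist(),round(d["conf"],2)) for d in spotter.find_in("top","cast_a")])
cv2.imwrite("pics/w5.png",warp("top",b,.26,.68,-.46,.14,.03,1000))
```

```text
gripped t 44.3 tcp [0.4901 0.2669 0.0061] w 0.641 ff 66.9 F [-0.36 -0.09  5.31]
lifted, weight N 3.39 t 46.3 tcp [0.489  0.2664 0.1355] w 0.637 ff 66.1 F [ 0.07  0.06 -2.79]
[(array([ 0.448, -0.314,  0.005]), 0.64)]
casts [([0.564, -0.327, 0.029], 0.84), ([0.477, 0.361, 0.039], 0.58), ([0.464, 0.269, 0.168], 0.58), ([0.393, 0.353, 0.04], 0.52)]
```

View pics/w5.png

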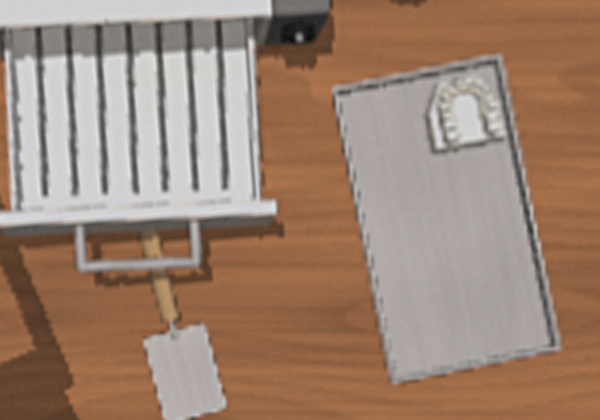

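The tray cast at (465, 112) stands upright in the far right corner, turned half a turn, and the tray is where it was. Cast 2 weighs 3.39 N, so it is damp. I'll keep the wrist from flipping from here on so the heel side stays known.

```bash
cat >> h.py <<'E'
def ori_same(p,a):
    y=R.from_rotvec(S()["orientation"]).as_matrix()[:,1]
    return max(down(a),key=lambda o:R.from_rotvec(o).as_matrix()[:,1]@y)
def place(x,y,yaw,zs,via=None):
    gx,gy=x+GX*np.cos(yaw),y+GX*np.sin(yaw); o=ori_same(tip(gx,gy,.1),yaw+np.pi/2)
    if via is not None: r.goto(tip(*via),ori_same(tip(*via),1.6))
    r.goto(tip(gx,gy,.17),o); r.hold(.1); tell("above slot",round(fz(8),2))
    if S()["grip_width"]<.6: raise SystemExit("LOST IT")
    r.move_l(tip(gx,gy,zs+.035),vel=.15); t=r.move_l(tip(gx,gy,zs+.021),vel=.03,until_force=4); tell("down",t)
    effector.set_gripper(.88); p=S()["tcp_pos"]; r.move_l([p[0],p[1],p[2]+.05],vel=.12); r.move_l(tip(p[0],p[1],.17),vel=.3)
def look(k):
    b=cv2.cvtColor(viewer.snapshot("top"),cv2.COLOR_RGB2BGR);cv2.imwrite(f"pics/top{k}.png",b); g=cv2.cvtColor(b,cv2.COLOR_BGR2GRAY).astype(float)
    for n in("cast_a","tray"): print(n,[(np.round(d["position"],3).tolist(),round(d["conf"],2)) for d in spotter.find_in("top",n)])
    for x,y in((.577,.320),(.480,.371),(.384,.369)): print(np.round(fit_mould("top",g,x,y),4))
E
python3 - <<'E'
from h import *
place(*drawer_slot(0)); tell("placed")
r.goto(tip(.42,-.05,.2),ori(tip(.42,-.05,.2),1.6)); look(5)
E
```

```text
above slot -3.59 t 47.5 tcp [0.5067 0.063  0.1354] w 0.639 ff 66.1 F [-0.3   0.   -3.99]
down True t 48.7 tcp [0.5083 0.0616 0.025 ] w 0.637 ff 66.8 F [ 0.6  -0.55  3.27]
placed t 50.0 tcp [0.5064 0.0615 0.1364] w 0.878 ff 0.0 F [-0.87  0.26 -0.13]
cast_a [([0.577, 0.316, 0.036], 0.97), ([0.562, -0.324, 0.031], 0.79), ([0.39, 0.369, 0.038], 0.78), ([0.485, 0.367, 0.037], 0.76), ([0.502, 0.06, 0.055], 0.74), ([0.397, 0.269, 0.012], 0.61)]
tray [([0.45, -0.312, 0.004], 0.69), ([0.392, 0.369, 0.037], 0.3)]
[ 5.77100e-01  3.20200e-01  2.04000e-02 -5.12018e+01]
[ 4.80300e-01  3.71200e-01 -3.25000e-02 -4.53162e+01]
[ 3.84300e-01  3.69300e-01 -7.90000e-03 -4.49908e+01]
```

```bash
cat >> h.py <<'E'
def job(x,y,yaw,dn,tn):
    w=pick(x,y,yaw)
    if not 1.7<w<4: raise SystemExit("odd weight")
    if w>2.8: place(*drawer_slot(dn)); dn+=1
    else: place(*tray_slot(tn),via=(.42,0,.18)); tn+=1
    tell("placed; next drawer,tray",dn,tn)
E
python3 - <<'E'
from h import *
job(.577,.320,.015,1,1)
r.goto(tip(.42,-.0,.2),ori(tip(.42,0,.2),1.6)); look(6)
E
```

```text
gripped t 56.9 tcp [0.5831 0.3205 0.0062] w 0.635 ff 67.1 F [0.1  0.43 3.81]
lifted, weight N 2.4 t 58.9 tcp [0.582  0.3201 0.1355] w 0.638 ff 66.4 F [ 0.17 -0.29 -2.22]
above slot -2.08 t 61.5 tcp [ 0.4587 -0.2677  0.1359] w 0.637 ff 66.4 F [ 0.28 -0.27 -2.86]
down True t 62.9 tcp [ 0.4592 -0.2697 -0.0048] w 0.637 ff 67.1 F [-0.69  0.31  3.98]
placed; next drawer,tray 1 2 t 64.3 tcp [ 0.4579 -0.2687  0.1359] w 0.877 ff 0.0 F [-0.55 -0.05 -1.73]
cast_a [([0.563, -0.324, 0.027], 0.96), ([0.393, 0.371, 0.04], 0.82), ([0.484, 0.369, 0.04], 0.75), ([0.513, 0.09, 0.055], 0.64), ([0.457, -0.27, 0.025], 0.56)]
tray [([0.44, -0.324, 0.007], 0.58), ([0.58, 0.009, 0.033], 0.52)]
[ 5.74800e-01  3.16600e-01  2.58000e-02 -4.59547e+01]
[ 4.8020e-01  3.7110e-01 -3.5400e-02 -4.5147e+01]
[ 3.84300e-01  3.69300e-01 -7.90000e-03 -4.51185e+01]
```

Run:
```python
from h import *
job(.480,.371,-.005,1,2)
r.goto(tip(.42,-.26,.2),ori(tip(.42,-.26,.2),1.6)); look(7)
cv2.imwrite("pics/w6.png",warp("top",cv2.imread("pics/top7.png"),.26,.68,-.2,.45,.05,1000))
```

```text
gripped t 72.0 tcp [0.4859 0.3716 0.006 ] w 0.633 ff 67.0 F [0.49 1.03 4.68]
lifted, weight N 2.41 t 73.9 tcp [0.485  0.371  0.1355] w 0.634 ff 66.3 F [-0.42 -0.19 -1.68]Traceback (most recent call last):
  File "<stdin>", line 2, in <module>
  File "h.py", line 94, in job
    else: place(*tray_slot(tn),via=(.42,0,.18)); tn+=1
          ~~~~~^^^^^^^^^^^^^^^^^^^^^^^^^^^^^^^^
  File "h.py", line 82, in place
    r.goto(tip(gx,gy,.17),o); r.hold(.1); tell("above slot",round(fz(8),2))
    ~~~~~~^^^^^^^^^^^^^^^^^^
cell.MotionError: the arm cannot take that pose within its joint ranges
```

```bash
sed -i '/^def place/,/^    if via/{s/^    gx,gy=x+GX.*o=ori_same.*/    o=ori_same(None,yaw+np.pi\/2); k=1\n    if planner.inverse_kinematics(tip(x,y,.1),o) is None: k=-1; o=ori(tip(x,y,.1),yaw+np.pi\/2)\n    gx,gy=x+k*GX*np.cos(yaw),y+k*GX*np.sin(yaw)/}' h.py; sed -n 74,86p h.py
python3 - <<'E'
from h import *
tell()
place(*tray_slot(2)); tell("placed")
r.goto(tip(.42,-.26,.2),ori(tip(.42,-.26,.2),1.6)); look(7)
cv2.imwrite("pics/w6.png",warp("top",cv2.imread("pics/top7.png"),.26,.68,-.2,.45,.05,1000))
E
```

```text
def drawer_slot(i): u,v=DR[i]; p=HND+U*u/1e3+V*v/1e3; return p[0],p[1],YAW,.033
def tray_slot(i,T=TR): u,v=np.array(TS[i])/1e3; c,s=np.cos(T[2]),np.sin(T[2]); return T[0]+c*u-s*v,T[1]+s*u+c*v,T[2],.003
def ori_same(p,a):
    y=R.from_rotvec(S()["orientation"]).as_matrix()[:,1]
    return max(down(a),key=lambda o:R.from_rotvec(o).as_matrix()[:,1]@y)
def place(x,y,yaw,zs,via=None):
    o=ori_same(None,yaw+np.pi/2); k=1
    if planner.inverse_kinematics(tip(x,y,.1),o) is None: k=-1; o=ori(tip(x,y,.1),yaw+np.pi/2)
    gx,gy=x+k*GX*np.cos(yaw),y+k*GX*np.sin(yaw)
    if via is not None: r.goto(tip(*via),ori_same(tip(*via),1.6))
    r.goto(tip(gx,gy,.17),o); r.hold(.1); tell("above slot",round(fz(8),2))
    if S()["grip_width"]<.6: raise SystemExit("LOST IT")
    r.move_l(tip(gx,gy,zs+.035),vel=.15); t=r.move_l(tip(gx,gy,zs+.021),vel=.03,until_force=4); tell("down",t)
t 75.3 tcp [0.4205 0.0006 0.1457] w 0.634 ff 66.4 F [-0.48 -0.16 -2.7 ]
above slot -2.24 t 77.4 tcp [ 0.3723 -0.3685  0.1356] w 0.639 ff 66.2 F [ 0.2   0.   -2.39]
down True t 78.9 tcp [ 0.3728 -0.3697 -0.005 ] w 0.638 ff 67.0 F [ 0.21 -0.06  3.77]
placed t 80.2 tcp [ 0.3718 -0.3685  0.1359] w 0.881 ff 0.0 F [-0.69 -0.26  0.07]
cast_a [([0.39, 0.373, 0.039], 0.89), ([0.575, -0.308, 0.028], 0.76), ([0.379, -0.345, 0.03], 0.7), ([0.506, 0.06, 0.059], 0.55), ([0.477, -0.246, 0.027], 0.52)]
tray [([0.479, -0.281, 0.005], 0.96)]
[ 5.74800e-01  3.16600e-01  2.65000e-02 -4.62216e+01]
[ 4.78300e-01  3.66800e-01 -1.49000e-02 -4.06745e+01]
[ 3.84300e-01  3.69300e-01 -7.70000e-03 -4.46238e+01]
```

View pics/w6.png

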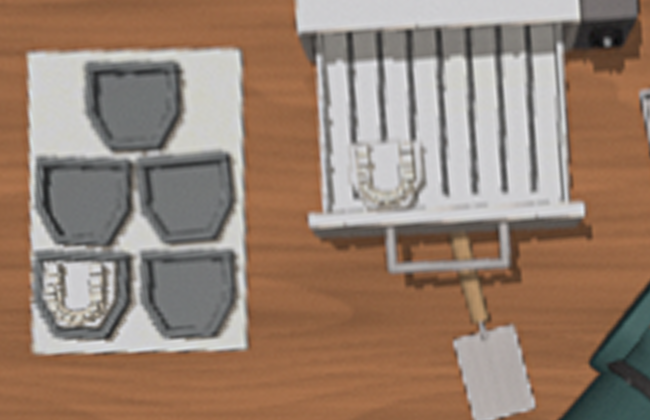

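The drawer cast at (390, 175) is fine, and one cast is left in its mould at (80, 290). The tray seems to have been knocked by about 2 cm with its casts in it, so I'll relocate it if I need it.

Run:
```python
from h import *
w=pick(.3845,.369,.0)
if w>2.8: place(*drawer_slot(1)); tell("in drawer"); r.goto(tip(.39,.3,.2),ori(tip(.39,.3,.2),1.6))
b=cv2.cvtColor(viewer.snapshot("top"),cv2.COLOR_RGB2BGR);cv2.imwrite("pics/top8.png",b)
for n in("cast_a","tray"): print(n,[(np.round(d["position"],3).tolist(),round(d["conf"],2)) for d in spotter.find_in("top",n)])
cv2.imwrite("pics/w7.png",warp("top",b,.26,.68,-.46,.14,.03,1000))
```

```text
gripped t 85.5 tcp [0.3906 0.3702 0.0062] w 0.637 ff 65.6 F [-0.28  1.35  5.1 ]
lifted, weight N 3.2 t 87.4 tcp [0.3895 0.369  0.1355] w 0.638 ff 64.7 F [ 0.55  0.28 -3.14]
above slot -3.16 t 89.2 tcp [ 0.5122 -0.0515  0.1355] w 0.639 ff 64.7 F [-0.27  0.83 -4.42]
down True t 90.5 tcp [ 0.5137 -0.0526  0.0253] w 0.639 ff 65.5 F [ 0.11 -0.32  4.3 ]
in drawer t 91.7 tcp [ 0.5118 -0.0524  0.1365] w 0.877 ff 0.0 F [-0.03 -0.56 -0.13]
cast_a [([0.565, -0.323, 0.029], 0.91), ([0.371, -0.364, 0.027], 0.87), ([0.458, -0.27, 0.028], 0.68), ([0.504, 0.062, 0.057], 0.56), ([0.514, -0.055, 0.059], 0.55)]
tray [([0.463, -0.311, 0.003], 0.8), ([0.49, 0.266, 0.014], 0.26)]
```

View pics/w7.png

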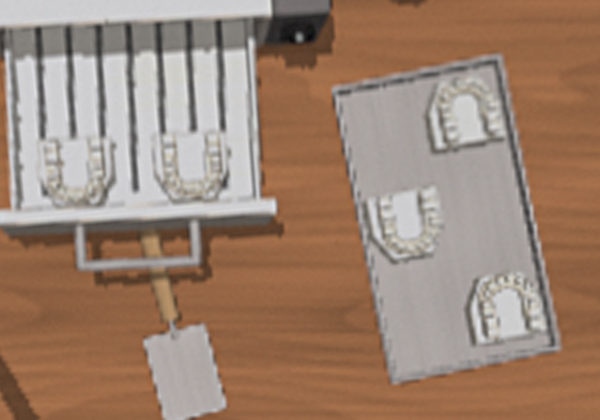

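All three dry casts stand upright in the tray and both damp ones in the drawer, at (75, 170) and (190, 168). Now I'll close the drawer.

Run:
```python
from h import *
h=(.4115,.0); effector.set_gripper(.45); o=ori(tip(*h,.1),YAW)
r.goto(tip(*h,.17),o); print(r.move_l(tip(*h,.077),vel=.12,until_force=8))
effector.set_gripper(0); tell("grip"); g=S()["tcp_pos"].copy()
print(r.move_l(g+.18*U,vel=.07,until_force=20)); tell("pushed"); r.hold(.2); tell()
print("travel",np.linalg.norm(S()["tcp_pos"]-g))
effector.set_gripper(.45); p=S()["tcp_pos"]; r.move_l([p[0],p[1],.15],vel=.3)
r.goto(tip(.39,.2,.25),ori(tip(.39,.2,.25),1.6)); tell()
b=cv2.cvtColor(viewer.snapshot("top"),cv2.COLOR_RGB2BGR);cv2.imwrite("pics/top9.png",b)
for n in("cast_a","bowl","bottle","spatula"): print(n,[(np.round(d["position"],3).tolist(),round(d["conf"],2)) for d in spotter.find_in("top",n)])
cv2.imwrite("pics/w8.png",warp("top",b,.28,.94,-.46,.2,.062,850))
```

```text
False
grip t 96.2 tcp [ 4.121e-01 -1.000e-04  4.350e-02] w 0.09 ff 58.6 F [-1.4   0.05  4.68]
True
pushed t 98.4 tcp [0.5801 0.0068 0.0436] w 0.089 ff 59.3 F [-0.78 -1.08  4.11]
t 98.6 tcp [0.5801 0.0068 0.0436] w 0.089 ff 59.2 F [0.16 2.23 3.12]
travel 0.16809026175224326
t 100.6 tcp [0.3899 0.1996 0.2141] w 0.451 ff 0.0 F [ 1.31  0.34 -0.4 ]
cast_a [([0.368, -0.368, 0.028], 0.9), ([0.456, -0.267, 0.028], 0.67), ([0.563, -0.327, 0.031], 0.6)]
bowl [([0.809, -0.022, 0.154], 0.82)]
bottle [([0.706, -0.254, 0.104], 0.83)]
spatula []
```

View pics/w8.png

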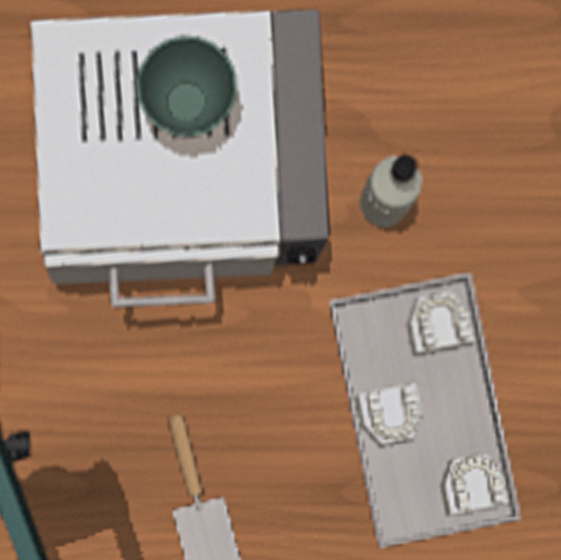

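The drawer looks shut with its bar at (162, 300), and the bowl, bottle and spatula are untouched. I'll give it one more press on the bar to be sure it's against its stop.

Run:
```python
from h import *
effector.set_gripper(0); q=np.array([.5801,.0068,0])-.04*U; o=ori(tip(q[0],q[1],.1),YAW)
r.goto(tip(q[0],q[1],.17),o); r.move_l(tip(q[0],q[1],.08),vel=.15)
p=S()["tcp_pos"].copy(); print(r.move_l(p+.05*U,vel=.03,until_force=7)); tell("contact"); a=S()["tcp_pos"].copy()
print(r.move_l(a+.02*U,vel=.02,until_force=24)); tell("firm"); print("moved mm",1e3*(S()["tcp_pos"]-a)@U)
c=S()["tcp_pos"]; r.move_l(c-.03*U,vel=.1); c=S()["tcp_pos"]; r.move_l([c[0],c[1],.15],vel=.3)
r.goto(tip(.39,.2,.25),ori(tip(.39,.2,.25),1.6)); r.hold(.3); tell()
```

```text
True
contact t 104.0 tcp [0.5618 0.0061 0.0452] w 0.002 ff 0.1 F [-0.51 -0.51 -0.91]
True
firm t 104.5 tcp [0.5608 0.0063 0.0439] w -0.001 ff 0.5 F [-0.19  0.71  0.49]
moved mm -0.9637376651367829
t 106.8 tcp [0.3904 0.1995 0.2151] w -0.003 ff 0.0 F [-0.21  0.33  0.77]
```

```bash
python3 -c "
from h import *
print(workorder.close_job())"
```

```text
the job is handed in; nothing more can be done
None
```

I handed the job in at about 107 s: the two damp casts stand in the drawer, which is pushed home against its stop, the three dry ones stand upright in the steel tray, and the bowl, bottle and spatula were not touched.

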